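# Hold the can crusher's sprung slide open at its mark

### The job

Swing the can crusher's folded pull handle up and over towards the robot until it comes to its end stop, then pull the spring-return cover slide out by the handle's orange bar until the slide's black pointer stands at the blue mark clip, within the clip's width. Finish while holding it there, fingers still on the orange bar, so that a can could be dropped in: do not let go. Leave the jars, the scoop, the upright can and the flattened bottles where they are.

Things in the scene. Friction and masses are not known exactly. Their poses are not given: they have to be found in the camera images.
- crusher: aluminium can crusher fixed to the table, base 340 (x) x 160 (y); origin on the table under the handle hinge of the closed slide. x points away from the pull (roughly away from the robot), y left, z up. The flat green cover slide lies on its side walls, its top 93 high; anvil at the far end and black-gripped crushing lever on the right (-y) are fixed and lower than 90
- gate (a joint): travel of the cover slide, m: 0 shut, grows to 0.13 as it is pulled along the crusher's -x. A spring pulls it shut: about 4.5 N at 0, 12 N at 0.085; it snaps back when let go. The mark lies at 0.05 to 0.09 of travel
- bail (a joint): angle of the U-shaped pull handle on the slide, rad: 0 lying flat, folded towards the crusher's +x; 1.57 upright; 2.10 at its end stop, leaning towards the crusher's -x (seated). Starts at 0 to 0.5. Stiff hinge, needs about 2 N at the bar and stays where left; pulling the bar towards -x presses it onto the stop
- hinge (a point): centre of the handle's hinge axis (parallel to the crusher's y), 123 above the table, 30 above the slide's top; moves with the slide
- grip: orange cross bar of the handle, 14 dia, parallel to the crusher's y, 99 free between the 9 mm side legs; origin at the bar's centre, 65 from the hinge axis. Folded flat, its centre is 30 above the slide: fingers can straddle it from above, one inside the U. It can turn between the fingers during the swing
- pointer (a point): tip of the black pointer, 4 wide, on the left (+y) edge of the slide, 90 above the table; moves with the slide
- mark: blue mark clip, fixed on the white rail on the crusher's left (+y) side, 12 (x) x 16 (y) x 10 high; origin at the centre of its underside, 85 above the table, axes as the crusher's. The pointer is at the mark when its x in this frame is 0
- jar_0: amber glass jar with steel lid, upright, 84 dia x 125 high, bystander; origin at the centre of its underside
- jar_1: amber glass jar with steel lid, upright, 84 dia x 125 high, bystander; origin at the centre of its underside
- scoop: red plastic scoop lying on the table, 100 x 75 x 45 bowl open on top, 110 handle along its -x, bystander; origin under the bowl's centre
- can: empty upright aluminium can, 66 dia x 115 high, standing beside the crusher's right side, bystander; origin at the centre of its underside
- flat_0: flattened yellow detergent bottle lying in the row of four, about 85 (x) x 225 (y) x 30 high, bystander; origin under its middle
- flat_1: flattened yellow detergent bottle lying in the row of four, about 85 (x) x 225 (y) x 30 high, bystander; origin under its middle
- flat_2: flattened yellow detergent bottle lying in the row of four, about 85 (x) x 225 (y) x 30 high, bystander; origin under its middle
- flat_3: flattened yellow detergent bottle lying in the row of four, about 85 (x) x 225 (y) x 30 high, bystander; origin under its middle

How it is judged:
On the way, in this order (a step that is already met when the one before it is completed fails the run):
1. the pull handle is swung over onto its end stop (value of joint bail above 1.95 rad), for 0.2 s.
2. the slide is pulled out by the orange bar to the mark and kept there for half a second (x of pointer in the frame of mark between -0.006 and 0.006 m and value of joint bail above 1.95 rad and contact force between the fingers and grip above 3 N), for 0.5 s.
At the end, for the whole second after the job is handed in: The slide's pointer is within 6 mm either way of the middle of the blue clip (the clip's width) and still (under 10 mm/s), the handle is on its end stop (over 1.95 rad), the fingers hold the orange bar with over 3 N, and every bystander is within 20 mm of where it started (all of step 2 and velocity of joint gate between -0.01 and 0.01 m/s and distance of each of jar_0, jar_1, scoop, can, flat_0, flat_1, flat_2, flat_3 from where it was at the start of the episode below 0.02 m); the arm keeps its last pose, push and grip.
It fails at once if a bystander (jar, scoop, can or flattened bottle) is moved more than 20 mm (distance of any of jar_0, jar_1, scoop, can, flat_0, flat_1, flat_2, flat_3 from where it was at the start of the episode above 0.02 m).
It fails at once if a bystander is pressed against the crusher (contact force between any of jar_0, jar_1, scoop, can, flat_0, flat_1, flat_2, flat_3 and crusher above 2 N).
It also fails if it takes over 48 s, if anything falls off the work surface, if the arm or the gripper's body presses on something with over 40 N, if the wrist force passes 120 N, or if a joint passes its speed limit or range.

### The arm

A 7-joint arm with a two-finger parallel gripper is mounted at the origin on the work surface. World frame = base frame: x ahead of the robot, y to its left, z up, the work surface at z = 0. Lengths are in m, angles in rad, forces in N, time in s.
With the tool pointing down it reaches from about 0.425 to 0.925 m from the base axis. Payload 6.8 kg.
Tool frame: the origin (TCP) lies between the finger pads; the fingertips stand 17 mm ahead of it and the grasp point (between the pads) lies 2 mm behind it (bot.tips_ahead is the distance from the TCP to the fingertips, in m); z points along the fingers, y is the line along which they close (so a half turn about z gives the same grasp; the last joint's range is limited). The gripper opens to 85 mm and grips with 20 to 120 N. Pads are 22 mm wide; open, the fingers measure 114 mm over their backs; the gripper's body (76 mm by 85 mm) begins 54 mm behind the grasp point. The pads swing forward as they close: fully open they stand 13 mm farther back than shut.
Start: joints at [-1.237, 0.477, 0.022, 1.555, -0.011, 1.109, -0.083], TCP at [0.289, 0.61, 0.248] pointing down, gripper open.
Joint ranges: [-2.96, 2.96], [-0.34, 2.1], [-1.41, 1.46], [0.24, 2.44], [-1.37, 4.51], [0.17, 1.92], [-2.96, 2.96]. Speed limits (rad/s): [2.39, 2.39, 3.14, 3.14, 3.14, 3.14, 3.14].

### API

Orientations are given as a unit quaternion [x, y, z, w].
In Python, from station import bot, vision, sign_off gives the robot as it stands. The module is installed in compiled form; this text tells all that it offers. Calls block until the motion is done:
- bot.move_pose(position, orientation): joint-space move of the TCP to a pose.
- bot.servo_line(position, attitude=None, feed=0.15): straight line of the TCP; attitude=None keeps the orientation; feed is the mean speed in m/s.
- bot.goto_joints(angles): joint-space move.
- bot.open_jaws() and bot.close_gripper(f_grip=None): open the fingers fully, or close them until they stop; f_grip is the grip in N (None keeps the last).
- bot.pause(seconds).
- bot.solve_ik(position, orientation): joint angles nearest the present ones, or None.
- bot.read_state(): the state.
- vision.camera(name): name is "scene" or "top"; returns the picture (400x640x3 uint8, red, green, blue); there is no depth.
- vision.camera_params(name): a dict with "fx", "fy", "cx", "cy" (pixels), "rvec" (rotation vector, rad) and "tvec" (3), from world to camera coordinates, as OpenCV has them. Camera axes: x right, y down, z forward; pixel columns grow to the right and rows downward; lengths in m; the calibration is good to about 2 mm. A picture is of the moment at which its call begins. camera_params takes no time and is no camera call.
A pose or a line that the arm cannot do raises bot.Unreachable and nothing moves.
- sign_off(): hands the job in; it is judged then, once.
Trained networks look in the newest picture that a camera, given by its name, has taken for a name from the list of things; names that differ only in an ending like _2 or _b are one class to them, and where a whole thing is asked for, a point or a joint stands for the part that bears it (a point fixed in the world has none). Each returns a list of dicts, best first, with "p" (0 to 1); they miss things now and then, are a little off and sometimes report something else, mostly with a low value. They report only what shows in the picture. A call takes as long as a camera call.
- vision.masks_of(camera, thing): "pixels" (400x640 bool, what is visible of it) and "rect" ([left, top, right, bottom] in pixels, round what is visible of it).
- vision.pinpoint(camera, thing): "location" ([row, column] in pixels: a listed point, or the origin of a listed thing).
The state is a dict: "t": time; "joint_pos": joint angles; "dq": joint speeds; "effort": joint torques, N m; "tcp_pos": TCP position; "ee_rot": TCP orientation; "contact_force": force on the tool from outside, world axes, zero at the start; "moment": the same for the moment, N m; "finger_gap": finger opening in m; "finger_force": force on a finger pad.
Only numpy, scipy, OpenCV 4.12 (cv2) and the standard library are available. Lean on these libraries where they do the work, as an engineer would, in place of code of your own. Each camera call takes 0.05 s, during which the arm holds its last target. There are 200 camera calls.

## Working session

There is one attempt and no reset: what is moved stays moved. The work goes in short steps, each a Python script; the robot and the scene stay as the last script left them, time stands still between calls to the robot, and variables do not carry over. Pictures are saved under pics/ and viewed, at most 10 in all, crops included, and the job is handed in when it is done.

```bash
mkdir -p pics
cat > h.py <<'E'
import numpy as np, cv2
from scipy.spatial.transform import Rotation as R
from station import bot, vision, sign_off
def ray(cam,rc):
    p=vision.camera_params(cam);K=np.array([[p["fx"],0,p["cx"]],[0,p["fy"],p["cy"]],[0,0,1]])
    M=R.from_rotvec(np.ravel(p["rvec"])).as_matrix();t=np.ravel(p["tvec"])
    return -M.T@t, M.T@np.linalg.inv(K)@[rc[1],rc[0],1]
def atz(cam,rc,z):
    c,d=ray(cam,rc); return c+d*(z-c[2])/d[2]
def tri(rc1,rc2):
    c1,d1=ray("top",rc1);c2,d2=ray("scene",rc2)
    d1/=np.linalg.norm(d1);d2/=np.linalg.norm(d2)
    s=np.linalg.lstsq(np.c_[d1,-d2],c2-c1,rcond=None)[0]
    a,b=c1+s[0]*d1,c2+s[1]*d2
    return (a+b)/2,np.linalg.norm(a-b)
E
python3 - <<'E'
from h import *
np.set_printoptions(precision=4,suppress=True)
for c in("top","scene"):
    cv2.imwrite(f"pics/{c}0.png",vision.camera(c)[:,:,::-1])
    print(c,ray(c,(200,320)))
Z=dict(crusher=0,hinge=.123,grip=None,pointer=.09,mark=.085,jar_0=0,scoop=0,can=0,flat_0=0)
for n,z in Z.items():
    r={}
    for c in("top","scene"):
        l=vision.pinpoint(c,n)[:4]
        for q in l: print(n,c,round(q["p"],2),np.round(q["location"],1), atz(c,q["location"],z) if z is not None else '')
        if l: r[c]=l[0]["location"]
    if len(r)==2: print("   tri",tri(r["top"],r["scene"]))
E
```

```text
top (array([ 0.2192, -0.0468,  1.6155]), array([ 0.1819, -0.0089, -0.9834]))
scene (array([1.4794, 0.5668, 1.0114]), array([-0.6611, -0.4194, -0.6222]))
crusher top 0.55 [172.5 445.2] [ 0.613  -0.4729  0.    ]
crusher scene 0.93 [237.  305.2] [ 0.5799 -0.0552  0.    ]
   tri (array([ 0.5517, -0.2892, -0.0333]), np.float64(0.3888815544659459))
hinge scene 0.84 [207.2 300.5] [ 0.5937 -0.0604  0.123 ]
grip top 0.64 [151.4 323.1] 
grip scene 0.57 [217.2 288.8] 
   tri (array([ 0.6455, -0.0671,  0.12  ]), np.float64(0.004622379089172088))
pointer top 0.95 [166.9 302.4] [ 0.6051 -0.0057  0.09  ]
pointer scene 0.69 [229.8 314.9] [0.6206 0.0062 0.09  ]
pointer scene 0.41 [237.6 304.2] [ 0.6634 -0.0008  0.09  ]
   tri (array([ 0.608 , -0.0039,  0.0757]), np.float64(0.003165373204698988))
mark top 0.62 [184.1 295.8] [0.5517 0.0141 0.085 ]
mark scene 0.64 [220.2 332.8] [0.5534 0.0236 0.085 ]
   tri (array([0.5508, 0.0177, 0.0809]), np.float64(0.007623187744924732))
jar_0 top 0.92 [174.1 447. ] [ 0.6076 -0.4787  0.    ]
jar_0 top 0.86 [230.4 451.1] [ 0.4214 -0.4845  0.    ]
jar_0 scene 0.88 [199
[... 408 characters left out ...]
986299))
can top 0.63 [161.5 371.2] [ 0.6481 -0.2293  0.    ]
can scene 0.92 [228.8 241.1] [ 0.6571 -0.24    0.    ]
   tri (array([ 0.6528, -0.2353, -0.0026]), np.float64(0.013482947435472254))
flat_0 top 0.92 [167.6 163.5] [0.6217 0.4478 0.    ]
flat_0 top 0.75 [230.7 162.5] [0.4154 0.4386 0.    ]
flat_0 top 0.72 [195.9 164.9] [0.528  0.4377 0.    ]
flat_0 top 0.59 [266.3 152. ] [0.3029 0.4646 0.    ]
flat_0 scene 0.87 [272.5 486.4] [0.4229 0.4485 0.    ]
flat_0 scene 0.73 [250.8 504.5] [0.3088 0.4656 0.    ]
flat_0 scene 0.73 [323.2 465.8] [0.6216 0.46   0.    ]
flat_0 scene 0.65 [295.3 470.9] [0.5265 0.4401 0.    ]
   tri (array([0.5802, 0.4367, 0.1354]), np.float64(0.06113559613539131))
```

Run:
```python
import cv2
a=cv2.imread("pics/top0.png")[100:240,250:430]; cv2.imwrite("pics/tc.png",cv2.resize(a,None,fx=4.2,fy=4.2,interpolation=2))
a=cv2.imread("pics/scene0.png")[150:290,220:390]; cv2.imwrite("pics/sc.png",cv2.resize(a,None,fx=4.2,fy=4.2,interpolation=2))
```

```text
(no output)
```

View pics/tc.png

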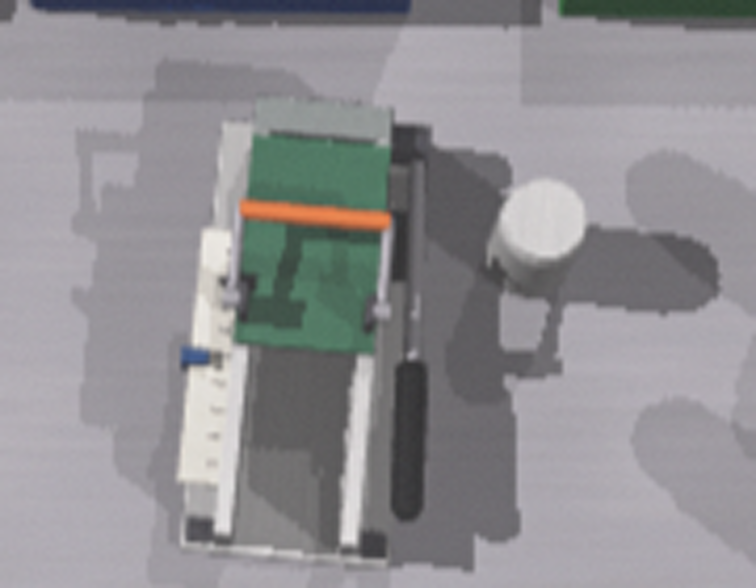

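View pics/sc.png

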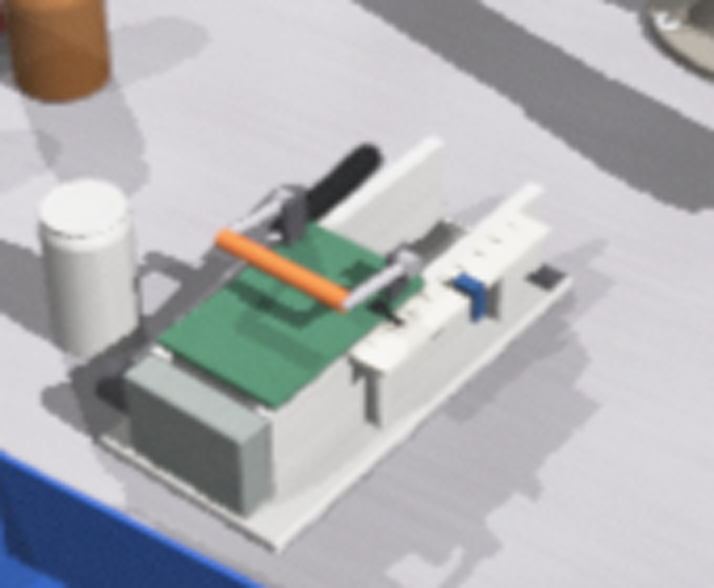

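The top view shows the orange bar at about (row 151, col 325), the black pointer near (row 168, col 303) and the blue clip at (row 185, col 297). In the scene view the bar runs from (206, 272) to (222, 302). The crusher is yawed slightly negative. Next I'll measure the bar ends and hinge by colour.

Run:
```python
from h import *
np.set_printoptions(precision=4,suppress=True)
E={}
for c in("top","scene"):
    im=cv2.imread(f"pics/{c}0.png"); hsv=cv2.cvtColor(im,cv2.COLOR_BGR2HSV)
    def comp(lo,hi):
        m=cv2.inRange(hsv,lo,hi); m[:, :250]=0; m[:,400:]=0; m[:100]=0; m[245:]=0
        n,l,s,ce=cv2.connectedComponentsWithStats(m); i=1+np.argmax(s[1:,4]); return np.argwhere(l==i),s[i]
    p,s=comp((4,130,150),(17,255,255))
    mu=p.mean(0);u,_,v=np.linalg.svd(p-mu,full_matrices=False); t=(p-mu)@v[0]; d=v[0]*np.sign(v[0][1])
    t=(p-mu)@d; E[c]=(mu+d*(t.min()+.5),mu,mu+d*(t.max()-.5)); print(c,"orange",s,E[c])
    if c=="top": b,s2=comp((100,120,60),(125,255,255)); print("blue",s2,b.mean(0),atz("top",b.mean(0),.093))
a,b=(tri(E["top"][i],E["scene"][j]) for i,j in((0,2),(2,0)))
# which end matches: smaller ray gap
for i in(0,1,2):
    for j in(0,1,2):
        q=tri(E["top"][i],E["scene"][j]); 
        if q[1]<.03: print(i,j,q)
# hinge bosses from crops (col,row)/4.2
T=[(232,293),(380,311)];S=[(405,262),(292,198)]
for (tx,ty),(sx,sy) in zip(T,S): print("hinge",tri((100+ty/4.2,250+tx/4.2),(150+sy/4.2,220+sx/4.2)))
```

```text
top orange [307 148  36   7 144] (array([149.1414, 307.4036]), array([150.5972, 324.3194]), array([152.0825, 341.5771]))
blue [294 184   5   2   9] [184.5556 295.7778] [0.5485 0.0139 0.093 ]
scene orange [272 205  31  19 144] (array([206.1284, 272.4963]), array([213.5833, 286.9653]), array([220.6369, 300.6551]))
0 2 (array([ 0.6499, -0.0212,  0.1319]), np.float64(0.00028777509969127497))
1 1 (array([ 0.6455, -0.0715,  0.1309]), np.float64(0.002416183496249309))
2 0 (array([ 0.6415, -0.1242,  0.1311]), np.float64(0.001615734805254832))
hinge (array([ 0.5872, -0.0133,  0.1214]), np.float64(0.0044962474681484715))
hinge (array([ 0.5736, -0.1182,  0.1221]), np.float64(0.008395099438902525))
```

```bash
cat >> h.py <<'E'
psi=-0.081; X=np.array([np.cos(psi),np.sin(psi),0]); H=np.array([.581,-.0668,.123]); Zv=np.array([0,0,1.])
def q(s=1):
    y=s*X; z=-Zv; return R.from_matrix(np.c_[np.cross(y,z),y,z]).as_quat()
def tcp(a,g=0): return H-g*X+.065*(np.cos(a)*X+np.sin(a)*Zv)-.002*Zv
E
python3 - <<'E'
from h import *
np.set_printoptions(precision=3,suppress=True)
print(tcp(.12),bot.read_state()["ee_rot"])
for s in(1,-1):
    for a,g in((.12,0),(1.57,0),(2.1,0),(2.1,.06)): print(s,a,g,bot.solve_ik(tcp(a,g),q(s)))
E
```

```text
[ 0.645 -0.072  0.129] [ 0.219  0.976 -0.    -0.   ]
1 0.12 0 [-0.397  0.632  0.592  1.75  -0.436  0.894  0.303]
1 1.57 0 [-0.458  0.453  0.614  1.869 -0.322  0.92   0.226]
1 2.1 0 [-0.483  0.411  0.621  1.953 -0.308  0.872  0.219]
1 2.1 0.06 [-0.564  0.313  0.673  2.089 -0.265  0.823  0.187]
-1 0.12 0 [-0.724  0.994  1.262  1.77  -1.026  1.205 -2.372]
-1 1.57 0 [-0.816  0.78   1.273  1.888 -0.833  1.14  -2.445]
-1 2.1 0 [-0.855  0.737  1.276  1.971 -0.815  1.083 -2.435]
-1 2.1 0.06 [-0.941  0.606  1.287  2.105 -0.717  0.982 -2.482]
```

Run:
```python
from h import *
np.set_printoptions(precision=3,suppress=True)
p=tcp(.12)
bot.move_pose(p+[0,0,.12],q()); bot.servo_line(p,feed=.1)
s=bot.read_state(); print(s["t"],s["tcp_pos"],s["contact_force"])
bot.close_gripper(25); s=bot.read_state(); print(s["t"],s["tcp_pos"],s["contact_force"],s["finger_gap"],s["finger_force"])
im=vision.camera("scene")[120:290,200:400,::-1]; cv2.imwrite("pics/g.png",cv2.resize(im,None,fx=3.5,fy=3.5,interpolation=2))
```

```text
5.0667 [ 0.646 -0.072  0.13 ] [ 0.556  0.893 -0.236]
5.7167 [ 0.645 -0.072  0.129] [ 0.853 -1.272  0.541] 0.013074358055355976 24.845300316810608
```

View pics/g.png

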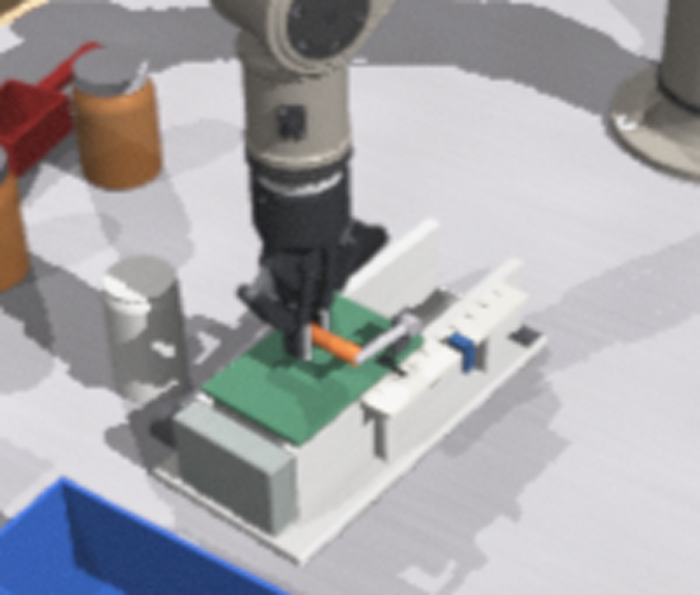

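The fingers straddle the orange bar at about (310, 335) in the crop. The gap is 13 mm and the force is low, so the grasp is good. Next is the swing, watching the force.

Run:
```python
from h import *
np.set_printoptions(precision=3,suppress=True)
for a in np.linspace(.12,2.06,14)[1:]:
    bot.servo_line(tcp(a),feed=.06)
    s=bot.read_state(); f=s["contact_force"]
    print(round(a,2),round(s["t"],1),s["tcp_pos"]-tcp(a),"Fx %.1f Fy %.1f Fz %.1f"%(f@X,f[1],f[2]),round(s["finger_gap"],4),round(s["finger_force"],1))
    if np.linalg.norm(f)>30: print("STOP");break
for c in("top","scene"):
    cv2.imwrite(f"pics/s{c}.png",vision.camera(c)[:,:,::-1])
im=cv2.imread("pics/sscene.png")[120:290,200:400]; cv2.imwrite("pics/s.png",cv2.resize(im,None,fx=3.5,fy=3.5,interpolation=2))
```

```text
0.27 6.1 [ 0.    -0.     0.001] Fx 0.3 Fy -0.2 Fz -0.8 0.0129 24.9
0.42 6.4 [0.    0.    0.001] Fx 2.0 Fy -0.3 Fz -0.1 0.0126 24.9
0.57 6.7 [ 0.001 -0.     0.001] Fx 4.4 Fy -0.4 Fz 1.3 0.0134 24.8
0.72 7.0 [0.001 0.    0.   ] Fx 3.9 Fy 0.9 Fz 1.5 0.0132 24.8
0.87 7.3 [0.001 0.    0.   ] Fx 4.9 Fy 0.3 Fz 1.8 0.0132 24.8
1.02 7.6 [0.001 0.    0.   ] Fx 4.6 Fy 0.9 Fz 2.4 0.0128 24.7
1.16 7.9 [0.001 0.    0.   ] Fx 5.1 Fy 1.3 Fz 2.3 0.0129 24.7
1.31 8.2 [0.001 0.    0.   ] Fx 5.5 Fy 1.8 Fz 3.7 0.0132 24.6
1.46 8.5 [0.001 0.    0.   ] Fx 6.5 Fy 1.2 Fz 3.3 0.0129 24.5
1.61 8.8 [0.002 0.    0.001] Fx 6.9 Fy 1.2 Fz 5.4 0.0128 24.6
1.76 9.2 [0.003 0.    0.002] Fx 6.9 Fy 1.5 Fz 10.3 0.0128 25.0
1.91 9.5 [ 0.005 -0.     0.003] Fx 8.1 Fy 2.3 Fz 17.8 0.0125 25.7
2.06 9.8 [ 0.006 -0.     0.004] Fx 8.9 Fy 1.9 Fz 18.8 0.0131 26.2
```

View pics/s.png

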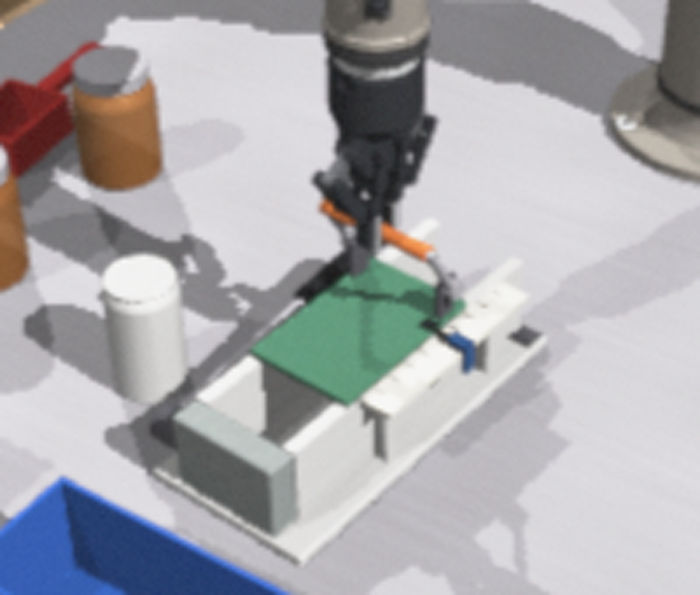

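The scene view shows the slide dragged along: the pointer is near the clip at about (440, 325) in the crop, and the handle is only about upright because friction of the grip kept the bar from turning. Seating it here could satisfy step 2 too early. I'll measure first, then move back towards shut and finish the swing with the tool tilting along with the handle.

```bash
cat >> h.py <<'E'
def meas(tag=None):
    r={}
    for n in("pointer","mark","hinge","grip"):
        r[n]={}
        for c in("top","scene"):
            if n=="pointer": 
                im=vision.camera(c)
                if tag: cv2.imwrite(f"pics/{tag}{c}.png",im[:,:,::-1])
            l=vision.pinpoint(c,n)
            if l: r[n][c]=(l[0]["location"],l[0]["p"])
    for n,z in(("pointer",.09),("mark",.085),("hinge",.123)):
        for c,(l,p) in r[n].items(): print(n,c,"p%.2f"%p,np.round(l,1),"along %.4f lat %.4f"%((atz(c,l,z)-H)@X,(atz(c,l,z)-H)@[-X[1],X[0],0]))
    for n in r:
        if len(r[n])==2:
            P,e=tri(r[n]["top"][0],r[n]["scene"][0]); print(n,"tri along %.4f z %.4f err %.4f"%((P-H)@X,P[2],e))
    s=bot.read_state(); print("tcp along %.4f z %.4f t %.1f"%((s["tcp_pos"]-H)@X,s["tcp_pos"][2],s["t"]))
    return r
def qt(th): # tilt with the handle: body leans to -x by th
    y=np.cos(th)*X+np.sin(th)*Zv; z=-np.cos(th)*Zv+np.sin(th)*X
    return R.from_matrix(np.c_[np.cross(y,z),y,z]).as_quat()
E
python3 - <<'E'
from h import *
np.set_printoptions(precision=3,suppress=True)
meas("m1")
for c in("top","scene"):
    im=cv2.imread(f"pics/{c}0.png"); im2=cv2.imread(f"pics/m1{c}.png")
    hsv=cv2.cvtColor(im2,cv2.COLOR_BGR2HSV); m=cv2.inRange(hsv,(4,130,150),(17,255,255)); m[:,:250]=0;m[:,400:]=0;m[:100]=0;m[245:]=0
    p=np.argwhere(m); o=p[:,1].argsort(); print(c,len(p),p[o[:3]].mean(0),p[o[-3:]].mean(0))
for th in(.2,.4,.6):
  for g in(0,.02,.06): print(th,g,bot.solve_ik(tcp(2.1,g),qt(th)))
E
```

```text
pointer top p0.35 [230.3 445. ] along -0.1398 lat -0.3873
pointer scene p0.59 [217.9 328.2] along -0.0301 lat 0.0748
mark top p0.26 [172.6 443.5] along 0.0415 lat -0.3762
mark scene p0.56 [222.2 331.3] along -0.0252 lat 0.0896
hinge scene p0.73 [192.8 312.6] along -0.0618 lat -0.0069
pointer tri along -0.1869 z -0.0941 err 0.3740
mark tri along -0.0395 z 0.0613 err 0.4404
tcp along -0.0248 z 0.1820 t 10.4
top 28 [177.333 333.333] [177.333 339.333]
scene 57 [178.333 292.333] [191.333 320.667]
0.2 0 [-0.559  0.32   0.668  2.098 -0.34   0.613  0.245]
0.2 0.02 [-0.587  0.285  0.685  2.141 -0.315  0.597  0.224]
0.2 0.06 [-0.652  0.21   0.724  2.227 -0.247  0.569  0.162]
0.4 0 [-0.574  0.241  0.641  2.238 -0.385  0.329  0.285]
0.4 0.02 [-0.616  0.206  0.674  2.281 -0.345  0.314  0.248]
0.4 0.06 [-0.723  0.126  0.755  2.365 -0.208  0.291  0.117]
0.6 0 [ 0.505  0.234 -0.588  2.311  1.417  0.194 -1.466]
0.6 0.02 [ 0.505  0.201 -0.586  2.352  1.465  0.178 -1.526]
0.6 0.06 None
```

Run:
```python
from h import *
print("boss shift",(atz("scene",(205.7,327.7),.123)-atz("scene",(212.4,316.4),.123))@X)
s=bot.read_state(); z=1.0*s["tcp_pos"]; z[2]+=.0
for i in range(16):
    z=z+.004*X; bot.servo_line(z,attitude=q(),feed=.04); s=bot.read_state(); f=s["contact_force"]
    print("along %.4f z %.4f Fx %.1f Fz %.1f"%((s["tcp_pos"]-H)@X,s["tcp_pos"][2],f@X,f[2]))
    if f@X<3: break
meas("m2")
im=cv2.imread("pics/m2scene.png")[120:290,200:400]; cv2.imwrite("pics/m2.png",cv2.resize(im,None,fx=3.5,fy=3.5,interpolation=2))
```

```text
boss shift -0.04340002169589055
along -0.0166 z 0.1841 Fx 8.5 Fz 9.6
along -0.0129 z 0.1839 Fx 8.4 Fz 9.4
along -0.0092 z 0.1838 Fx 8.3 Fz 7.9
along -0.0053 z 0.1837 Fx 8.3 Fz 7.6
along -0.0016 z 0.1836 Fx 8.5 Fz 8.9
along 0.0022 z 0.1835 Fx 7.8 Fz 8.9
along 0.0060 z 0.1834 Fx 8.2 Fz 8.4
along 0.0098 z 0.1833 Fx 6.6 Fz 7.6
along 0.0136 z 0.1832 Fx 5.8 Fz 7.9
along 0.0175 z 0.1832 Fx 7.2 Fz 7.7
along 0.0213 z 0.1830 Fx 7.0 Fz 7.8
along 0.0251 z 0.1830 Fx 4.9 Fz 7.4
along 0.0289 z 0.1829 Fx 5.4 Fz 6.1
along 0.0326 z 0.1827 Fx 4.6 Fz 7.0
along 0.0345 z 0.1815 Fx 1.5 Fz 4.7
pointer scene p0.87 [229.  315.5] along 0.0299 lat 0.0753
mark scene p0.63 [221.1 332.7] along -0.0315 lat 0.0900
hinge scene p0.73 [201.9 302.1] along -0.0094 lat -0.0042
grip tri along 0.0300 z 0.1720 err 0.0016
tcp along 0.0345 z 0.1816 t 14.8
```

View pics/m2.png

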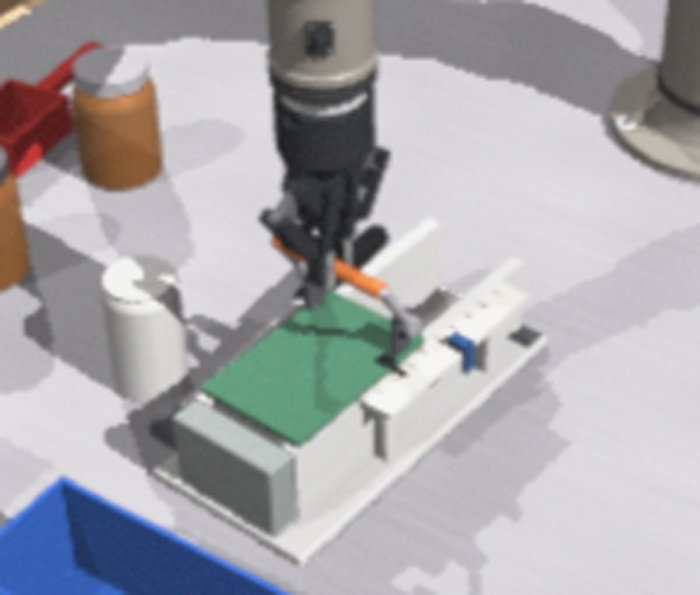

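The scene view shows the slide shut again (pointer at row 229, col 315.5, as at the start) and the handle at about 1.0 rad. Next I'll open and push the bar over with the +x finger only, which avoids the clamp friction.

Run:
```python
from h import *
bot.open_jaws(); print(bot.read_state()["finger_gap"])
off=lambda a,d=.0355:tcp(a)-d*X-.010*Zv
bot.servo_line(off(1.0,0),feed=.06)
bot.servo_line(off(1.0,.032),feed=.08)
for a in np.r_[np.linspace(1.0,2.1,10),2.2]:
    p=off(a) if a<2.15 else off(2.1,.0395)
    bot.servo_line(p,attitude=q(),feed=.05); s=bot.read_state(); f=s["contact_force"]
    print("%.2f along %.4f z %.4f Fx %.1f Fz %.1f t %.1f"%(a,(s["tcp_pos"]-H)@X,s["tcp_pos"][2],f@X,f[2],s["t"]))
    if np.linalg.norm(f)>20: break
meas("m3")
im=cv2.imread("pics/m3scene.png")[120:290,200:400]; cv2.imwrite("pics/m3.png",cv2.resize(im,None,fx=3.5,fy=3.5,interpolation=2))
```

```text
0.08552520192402625
1.00 along -0.0003 z 0.1657 Fx -0.5 Fz -0.5 t 16.7
1.12 along -0.0074 z 0.1699 Fx 0.4 Fz 0.2 t 17.0
1.24 along -0.0151 z 0.1727 Fx 0.5 Fz 0.7 t 17.3
1.37 along -0.0232 z 0.1745 Fx -0.1 Fz 0.3 t 17.6
1.49 along -0.0309 z 0.1757 Fx 0.1 Fz -0.0 t 17.9
1.61 along -0.0387 z 0.1759 Fx -0.3 Fz 0.6 t 18.2
1.73 along -0.0466 z 0.1750 Fx -0.7 Fz 0.5 t 18.6
1.86 along -0.0544 z 0.1732 Fx 0.5 Fz 0.2 t 18.9
1.98 along -0.0619 z 0.1705 Fx 0.7 Fz -0.3 t 19.2
2.10 along -0.0684 z 0.1670 Fx 1.3 Fz -1.0 t 19.5
2.20 along -0.0717 z 0.1673 Fx 3.5 Fz -1.7 t 19.7
pointer scene p0.71 [228.8 317.1] along 0.0265 lat 0.0783
mark scene p0.56 [218.4 332.3] along -0.0404 lat 0.0820
hinge scene p0.80 [203.6 299. ] along 0.0021 lat -0.0063
tcp along -0.0717 z 0.1673 t 20.2
```

View pics/m3.png

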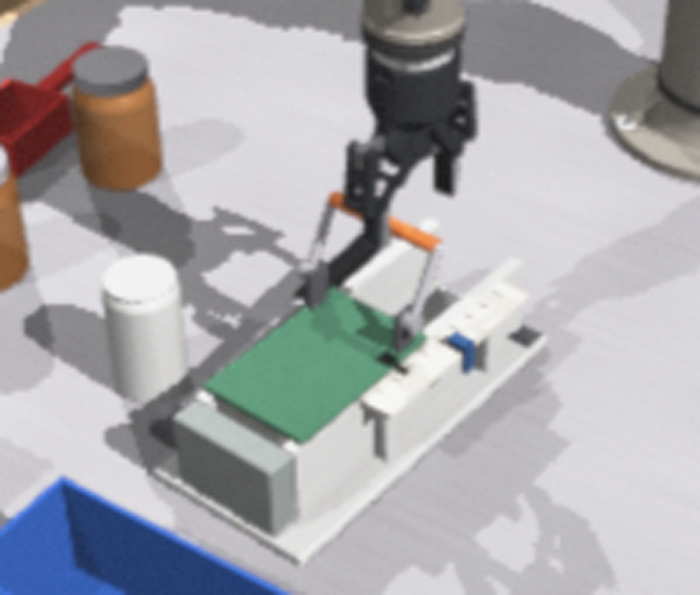

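The scene view shows the handle leaning towards the robot with the slide still shut. I'll push on until the spring preload shows (the stop), then centre on the bar and grip.

Run:
```python
from h import *
p=bot.read_state()["tcp_pos"]
for i in range(7):
    p=p-.002*X; bot.servo_line(p,attitude=q(),feed=.03); bot.pause(.1); s=bot.read_state(); f=s["contact_force"]
    print("along %.4f Fx %.1f Fz %.1f t %.1f"%((s["tcp_pos"]-H)@X,f@X,f[2],s["t"]))
    if f@X>6: break
bot.pause(.3)
r=meas("m4")
for c in("scene",):
    im=cv2.imread(f"pics/m4{c}.png"); hsv=cv2.cvtColor(im,cv2.COLOR_BGR2HSV); m=cv2.inRange(hsv,(4,130,150),(17,255,255)); m[:,:250]=0;m[:,400:]=0;m[:100]=0;m[245:]=0
    pp=np.argwhere(m);o=pp[:,1].argsort()
    for e in(pp[o[:3]].mean(0),pp[o[-3:]].mean(0)):
        c0,d=ray(c,e)
        # ends lie at lat +-.05
        Y=np.array([-X[1],X[0],0])
        for lat in(-.05,.05):
            P=c0+d*((lat-(c0-H)@Y)/(d@Y)); print(lat,"along %.4f z %.4f"%((P-H)@X,P[2]))
```

```text
along -0.0735 Fx 3.9 Fz -1.7 t 20.6
along -0.0755 Fx 4.2 Fz -1.1 t 20.9
along -0.0775 Fx 4.9 Fz -0.9 t 21.3
along -0.0795 Fx 5.0 Fz -0.7 t 21.6
along -0.0815 Fx 5.9 Fz -0.7 t 22.0
along -0.0834 Fx 5.0 Fz -0.9 t 22.3
along -0.0854 Fx 5.5 Fz -0.6 t 22.7
mark scene p0.57 [251.3 502.2] along -0.2114 lat 0.5209
hinge scene p0.51 [202.1 304.5] along -0.0129 lat 0.0018
tcp along -0.0854 z 0.1674 t 23.5
-0.05 along -0.0497 z 0.1777
0.05 along 0.0688 z 0.2882
-0.05 along -0.1889 z 0.0517
0.05 along -0.0519 z 0.1790
```

Run:
```python
from h import *
def at(al,z): return np.r_[(H+al*X)[:2],z]
def rep(n):
    s=bot.read_state(); f=s["contact_force"]
    print(n,"along %.4f z %.4f Fx %.1f Fy %.1f Fz %.1f gap %.4f ff %.1f t %.1f"%((s["tcp_pos"]-H)@X,s["tcp_pos"][2],f@X,f[1],f[2],s["finger_gap"],s["finger_force"],s["t"]))
bot.servo_line(at(-.0333,.170),attitude=q(),feed=.06); rep("centred")
bot.servo_line(at(-.0333,.176),attitude=q(),feed=.06)
bot.close_gripper(60); rep("closed")
for al in(-.05,-.065,-.080): bot.servo_line(at(al,.176),attitude=q(),feed=.05); rep("pull")
meas("m5")
im=cv2.imread("pics/m5scene.png")[170:250,280:370]; cv2.imwrite("pics/m5.png",cv2.resize(im,None,fx=7,fy=7,interpolation=2))
```

```text
centred along -0.0338 z 0.1699 Fx -0.2 Fy -0.0 Fz -0.7 gap 0.0854 ff 0.0 t 24.5
closed along -0.0327 z 0.1761 Fx 2.3 Fy 0.3 Fz -0.9 gap 0.0121 ff 58.4 t 25.4
pull along -0.0491 z 0.1762 Fx 6.5 Fy -0.3 Fz -4.5 gap 0.0120 ff 58.5 t 25.9
pull along -0.0639 z 0.1762 Fx 7.4 Fy -0.3 Fz -6.1 gap 0.0120 ff 58.6 t 26.4
pull along -0.0785 z 0.1762 Fx 8.4 Fy -0.7 Fz -8.2 gap 0.0120 ff 58.6 t 26.8
pointer scene p0.60 [219.9 322.2] along -0.0125 lat 0.0665
mark top p0.51 [166.8 162.9] along -0.0178 lat 0.4907
mark scene p0.60 [220.6 325.3] along -0.0202 lat 0.0719
hinge scene p0.82 [195.4 308.8] along -0.0451 lat -0.0079
mark tri along 0.0387 z 0.2730 err 0.3126
tcp along -0.0783 z 0.1762 t 27.3
```

View pics/m5.png

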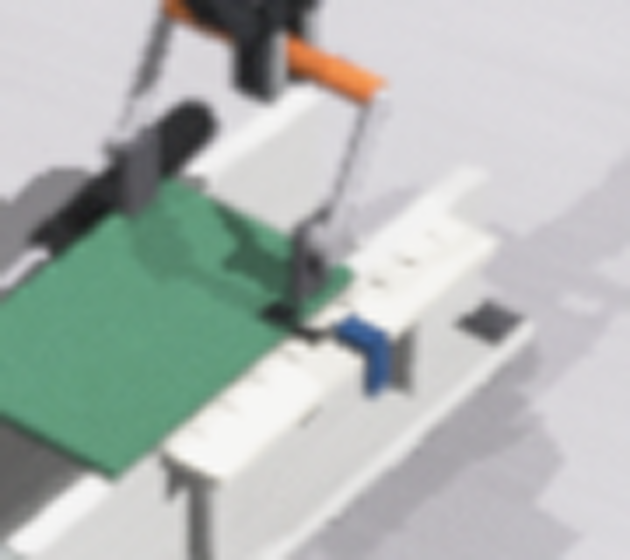

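Run:
```python
from h import *
from scipy.optimize import least_squares
Y=np.array([-X[1],X[0],0])
def proj(c,P):
    p=vision.camera_params(c);K=np.array([[p["fx"],0,p["cx"]],[0,p["fy"],p["cy"]],[0,0,1]])
    return cv2.projectPoints(np.float64(P),np.ravel(p["rvec"]),np.ravel(p["tvec"]),K,None)[0][:,0]
for c,f in(("scene","m5scene"),("scene","scene0"),("top","top0")):
    im=cv2.imread(f"pics/{f}.png"); hsv=cv2.cvtColor(im,cv2.COLOR_BGR2HSV)
    m=cv2.inRange(hsv,(100,90,40),(130,255,255)); m[:,:285]=0;m[:,345:]=0;m[:180]=0;m[235:]=0
    b=np.argwhere(m); print(f,len(b),"rows",b[:,0].min(),b[:,0].max(),"cols",b[:,1].min(),b[:,1].max())
    # top-face fit: box hull centroid
    def res(v):
        P=[np.r_[(H+(v[0]+i*.006)*X+(v[1]+j*.008)*Y)[:2],z] for i in(-1,1) for j in(-1,1) for z in(.085,.095)]
        h=cv2.convexHull(np.float32(proj(c,P))); M=cv2.moments(h); return [M["m10"]/M["m00"]-b[:,1].mean(),M["m01"]/M["m00"]-b[:,0].mean()]
    v=least_squares(res,[-.037,.078],diff_step=1e-2).x; print("  mark along,lat",np.round(v,4))
for n,rc in(("init",(226.7,316.4)),("now",(218.3,325))):
    P=atz("scene",rc,.09)-H; print(n,"pointer along %.4f lat %.4f"%(P@X,P@Y))
P=atz("top",(100+287/4.2,250+222/4.2),.09)-H
# overlay of the m5 scene: pointer-lines at along offset from mark
s=12; im=cv2.imread("pics/m5scene.png")[200:240,300:350]; im=cv2.resize(im,None,fx=s,fy=s,interpolation=2)
for al,col in((-.030,(0,0,255)),(-.036,(0,255,255)),(-.042,(255,0,255))):
    pts=proj("scene",[np.r_[(H+al*X+l*Y)[:2],.09 if l<.073 else .095] for l in(.055,.070,.074,.090)])
    for k in(0,2):
        u=[(int((x-300+.5)*s),int((y-200+.5)*s)) for x,y in pts[k:k+2]]; cv2.line(im,u[0],u[1],col,1)
cv2.imwrite("pics/ov.png",im)
```

```text
m5scene 34 rows 216 225 cols 328 335
  mark along,lat [-0.0318  0.0881]
scene0 37 rows 215 225 cols 328 335
  mark along,lat [-0.0327  0.0873]
top0 14 rows 183 185 cols 293 298
  mark along,lat [-0.0376  0.0793]
init pointer along 0.0208 lat 0.0713
now pointer along -0.0231 lat 0.0686
```

View pics/ov.png

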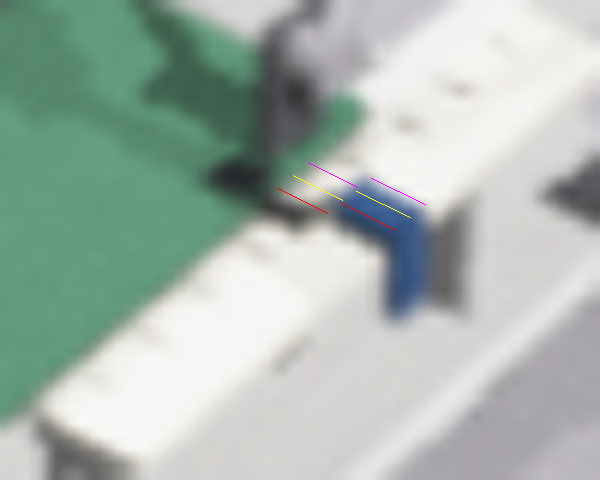

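The overlay shows the clip's top face centred near along −0.036 (yellow line) and the pointer at about −0.0245, so about 11.5 mm remain.

Run:
```python
from h import *
Y=np.array([-X[1],X[0],0])
p=np.r_[(H-.0917*X)[:2],.176]
bot.servo_line(p,attitude=q(),feed=.04); bot.pause(.3)
s=bot.read_state(); f=s["contact_force"]
print("along %.4f z %.4f Fx %.1f Fz %.1f gap %.4f ff %.1f t %.1f"%((s["tcp_pos"]-H)@X,s["tcp_pos"][2],f@X,f[2],s["finger_gap"],s["finger_force"],s["t"]))
ims=[]
for c in("scene","top"):
    im=vision.camera(c)[:,:,::-1]; cv2.imwrite(f"pics/f{c}.png",im)
a=cv2.imread("pics/fscene.png")[175:240,295:350]; b=cv2.imread("pics/ftop.png")[160:210,270:325]
a=cv2.resize(a,(440,520),interpolation=2); b=cv2.resize(b,(352,320),interpolation=2)
o=np.zeros((520,792,3),np.uint8); o[:,:440]=a; o[:320,440:]=b; cv2.imwrite("pics/f.png",o)
```

```text
along -0.0898 z 0.1762 Fx 9.0 Fz -10.1 gap 0.0119 ff 58.6 t 28.1
```

View pics/f.png

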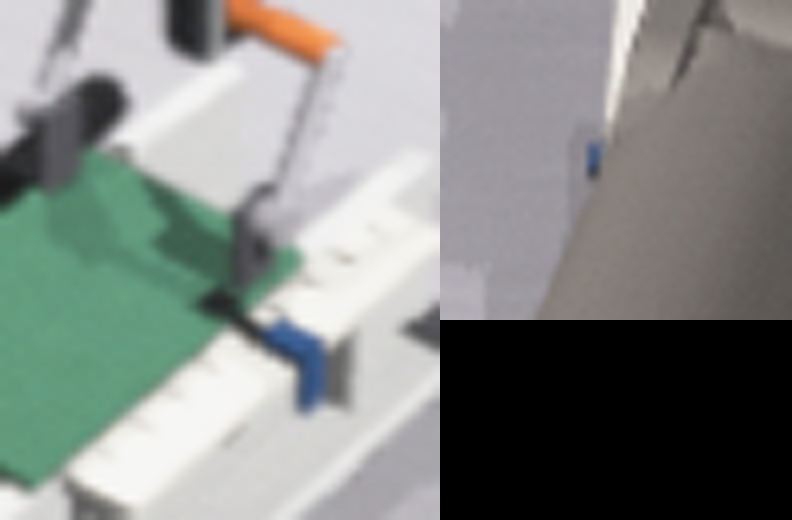

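The pointer tip now touches the clip at about (272, 342) in the crop. I'll do a sharper numeric check, since the clip top is 5 mm higher than the pointer.

Run:
```python
from h import *
Y=np.array([-X[1],X[0],0])
p=vision.camera_params("scene");K=np.array([[p["fx"],0,p["cx"]],[0,p["fy"],p["cy"]],[0,0,1]])
def proj(P): return cv2.projectPoints(np.float64(P),np.ravel(p["rvec"]),np.ravel(p["tvec"]),K,None)[0][:,0]
s=16; im0=cv2.imread("pics/fscene.png")[205:235,315:345]
def draw(im,pts,col,cl):
    u=np.int32([((x-315+.5)*s,(y-205+.5)*s) for x,y in proj(pts)]); cv2.polylines(im,[u],cl,col,1)
W=lambda al,l,z:np.r_[(H+al*X+l*Y)[:2],z]
A=cv2.resize(im0,None,fx=s,fy=s,interpolation=2); 
m=-.036
draw(A,[W(m-.006,.072,.095),W(m+.006,.072,.095),W(m+.006,.088,.095),W(m-.006,.088,.095)],(0,255,255),True)
draw(A,[W(m+.006,.088,.095),W(m+.006,.088,.085),W(m-.006,.088,.085),W(m-.006,.088,.095)],(0,165,255),False)
for al,c in((-.034,(0,0,255)),): draw(A,[W(al-.002,.050,.09),W(al-.002,.070,.09),W(al+.002,.070,.09),W(al+.002,.050,.09)],c,True)
B=cv2.resize(im0,None,fx=s,fy=s,interpolation=2)
o=cv2.resize(np.hstack([B,A]),(800,400)); cv2.imwrite("pics/ov2.png",o)
```

```text
(no output)
```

View pics/ov2.png

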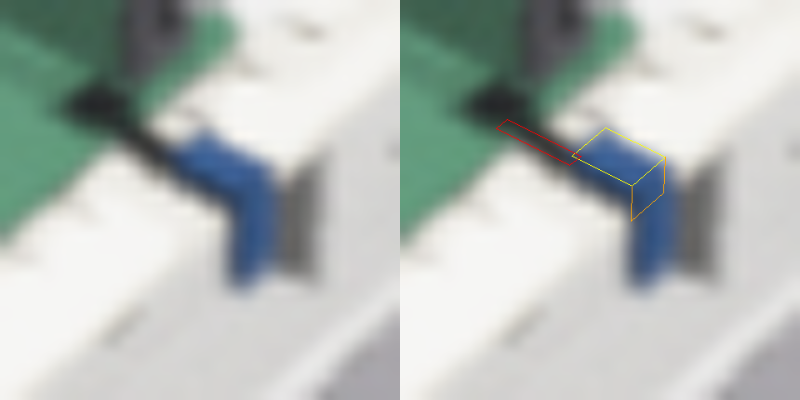

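Pointer is at about −0.034 to −0.037 and the clip centre at −0.036 to −0.0376, so it is 0–2 mm short. I'll pull 1 mm more, hold and hand in.

Run:
```python
from h import *
bot.servo_line(np.r_[(H-.0927*X)[:2],.176],attitude=q(),feed=.02); bot.pause(1.0)
s=bot.read_state(); f=s["contact_force"]
print("along %.4f Fx %.1f gap %.4f ff %.1f t %.1f"%((s["tcp_pos"]-H)@X,f@X,s["finger_gap"],s["finger_force"],s["t"]))
print(sign_off())
```

```text
along -0.0907 Fx 9.3 gap 0.0117 ff 58.6 t 29.4
the job is handed in; nothing more can be done
None
```

I swung the handle over to its end stop and pulled the slide out until the pointer stood about 1–2 mm or less from the middle of the blue clip by my measurements. I handed the job in at 29.4 s with the fingers still gripping the orange bar at about 59 N; sign-off returned no verdict.

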